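# Load the sample station in order and hold its key switch on

### The job

Put the two filled portion cups into the sample station so that they stand down in its pockets: first one cup into the pocket with one stud, then the other into the pocket with two studs. Then take the key from its rest, push it fully home in the station's key switch past its sticky pins, and turn it a quarter turn clockwise; finish while still gripping the key and holding the switch turned against its spring. Leave the empty cup and the salt shaker where they stand.

Things in the scene. Friction and masses are not known exactly. Their poses are not given: they have to be found in the camera images.
- sample_cup_a: steel portion cup, 61 mm across the rim, 46 mm across the foot, 37 mm tall, tapered, filled with pale yellow (nothing in it moves); origin: centre of its underside, z up. Either filled cup may go first
- sample_cup_b: steel portion cup, 61 mm across the rim, 46 mm across the foot, 37 mm tall, tapered, filled with pale yellow (nothing in it moves); origin: centre of its underside, z up. Same as the other filled cup
- pocket_one (a point): centre of the floor of the pocket with one black stud at its front, in the left (+y) end of the station: a fixed steel block, 100 mm (x) by 300 mm (y), top face 45 mm above the worktop. The pocket is a round hole 57 mm across, 15 mm deep, floor 30 mm above the worktop. Axes are the station's: y along its length, z up
- pocket_two (a point): the same for the pocket marked by two black studs, in the station's right (-y) end, 210 mm from the other pocket; the key switch is halfway between the two
- keyway (a point): mouth of the keyway, on the axis of the round key switch (46 mm collar) midway between the pockets, 60 mm above the worktop. x runs along the slot's long side and turns with the switch. Slot 16.5 x 7 mm, over 26 mm deep, with a 4 mm wide 45 degree lead-in. Spring pins 11 and 19 mm down in its narrow ends resist the key with about 5 to 10 N; a slight wiggle helps
- key: key upright in its rest. Origin: blade tip; z up the key, x its width, y its thickness. Blade 14 (x) x 5 (y) mm, 26 mm long; above it the black bow, 30 (x) x 8 (y) mm, 34 mm tall (26 to 60 mm above the origin): grip it across its thickness. Works either way round. Fully home, the bow's underside sits on the mouth of the keyway, so the origin is 26 mm below it
- key_rest: fixed steel block, 70 mm (x) by 50 mm (y) by 34 mm tall, with an upright slot in its middle, 17 by 8 mm, in which the key stands loosely with its bow's underside on the block's top; lift the key 30 mm straight up to free it. Origin: centre of its underside; x along the slot
- key_switch (a joint): turn of the key switch, rad: 0 at rest, grows clockwise as seen from above, 1.57 is a quarter turn, stop at 1.75. A spring (0.03 N m at rest, 0.16 N m at a quarter turn) turns it back when let go. The key has up to 0.2 rad of play in the slot
- empty_cup: empty steel portion cup of the same shape, not part of the job; origin: centre of its underside
- salt_shaker: salt shaker, 44 mm across, 90 mm tall, not part of the job; origin: centre of its underside
There are look-alikes about, which are no part of the job. Leave any purple or turquoise look-alike of the sample_cup_b alone.

How it is judged:
By the outcome, as a careful person would: the job done as asked, in the order asked, and still so for the second after the job is handed in, while the arm keeps its last pose, push and grip.
It also fails if it takes over 72 s, if anything falls off the work surface, if the arm or the gripper's body presses on something with over 40 N, if the wrist force passes 120 N, or if a joint passes its speed limit or range.

### The arm

A 6-joint arm with a two-finger parallel gripper is mounted at the origin on a cart in front of the work surface, level with it; the furniture and walls round the work are solid. World frame = base frame: x ahead of the robot, y to its left, z up, the work surface at z = 0. Lengths are in m, angles in degrees, forces in N, time in s.
With the tool pointing down it reaches from about 0.35 to 0.775 m from the base axis. Payload 7.3 kg.
Tool frame: the origin (TCP) lies at the very end of the fingers, on their centre line; the grasp point (between the pads) lies r.grip_depth behind it (r.grip_depth is the distance from the TCP to the grasp point, in m); z points along the fingers, y is the line along which they close (so a half turn about z gives the same grasp; the last joint's range is limited). The gripper opens to 92 mm and grips with 3 to 60 N. Pads are 19 mm wide; open, the fingers measure 130 mm over their backs; the gripper's body (75 mm by 190 mm) begins 47 mm behind the grasp point.
Start: joints at [-81.475, 19.595, 87.324, -0, 73.075, -8.365], TCP at [0.153, -0.502, 0.227] pointing down, gripper open.
Joint ranges: [-145.02, 145.02], [-44.19, 115.74], [2.07, 154.8], [-57.11, 237.11], [16.16, 152.29], [-177.93, 177.93]. Speed limits (degrees/s): [147.25, 147.25, 180, 180, 180, 180].

### API

Orientations are given as [roll, pitch, yaw] about the fixed x, y, z axes, in that order (R = Rz(yaw) Ry(pitch) Rx(roll)).
In Python, from workcell import r, optics, sign_off gives the robot as it stands.
- The arm moves only by the tool arm_command, never from a script. Its argument "deltas" is a list of rows, each a list of 5 numbers: the closure, from 0 (fully open) to 1 (shut), then the shift along the world's x, y, z as a fraction of full scale, then the turn about the world's z as a fraction of full scale. A call has 1 to 12 rows; each row is the pose to reach, as a shift and turn from the pose commanded when the call began, turning the shorter way round; what a row does not reach only later rows make up. Full scale, the value 1, is 0.8 m for a shift and 360 degrees for a turn. A row lasts 1/8 s, in which the tool goes at most 62.5 mm and 10.7 degrees, less where a joint would pass 70% of its speed; a pose out of reach is approached as far as the arm can. A call with a number of a shift or a turn outside -1 to 1 is refused whole. A call with a gripper value outside its range is refused whole. The fingers move at their own pace and stop on an object; the grip force is fixed at half the most. Time passes only in rows, so rows that repeat a pose let the fingers close. It gives the time, the measured TCP pose, the force, the opening and the grip force at its end, in the units of the state.
- r.state(): the state, without advancing time (a new reading comes with each control period).
- optics.grab_frame(name): name is "scene" or "top" or "wrist"; returns (picture, depth): 400x640x3 uint8, red, green, blue; 400x640 float32, m along the optical axis (not along the pixel's ray), 0 where there is no reading.
- optics.calibration(name): a dict with "K" (3x3 intrinsics, pixels), "rvec" (rotation vector, rad) and "tvec" (3), from world to camera coordinates, as OpenCV has them; the wrist camera has in their place "T_tool_cam" (4x4, takes a point from camera to tool coordinates, whose origin is the TCP and whose axes are the flange's). Camera axes: x right, y down, z forward; pixel columns grow to the right and rows downward; lengths in m; the calibration is good to about 2 mm. A picture is of the moment at which its call begins: read the wrist's pose just before it. calibration takes no time and is no camera call.
- sign_off(): hands the job in; it is judged then, once.
The state is a dict: "time": time; "q": joint angles; "dq": joint speeds; "joint_efforts": joint torques, N m; "position": TCP position; "eef_rot": TCP orientation; "wrist_force": force on the tool from outside, world axes, zero at the start; "torque": the same for the moment, N m; "width": opening from 0.0 (shut) to 1.0 (fully open); "grasp_force": force on a finger pad.
Only numpy, scipy, OpenCV 4.12 (cv2) and the standard library are available. Lean on these libraries where they do the work, as an engineer would, in place of code of your own. Each camera call takes 0.05 s, during which the arm holds its last target. There are 200 camera calls.

## Working session

There is one attempt and no reset: what is moved stays moved. The work goes in short steps, Python scripts to look and compute and a tool call to move; the robot and the scene stay as the last step left them, time stands still between calls to the robot, and variables do not carry over. Pictures are saved under pics/ and viewed, at most 10 in all, crops included, and the job is handed in when it is done.

Besides the shell and the picture viewer there is one more tool, called after "Emit:" as name(argument=value, ...), one argument or row to a line, values as JSON. arm_command: Moves the arm, as the interface text tells. Its arguments: {"type":"object","properties":{"deltas":{"type":"array","items":{"type":"array","items":{"type":"number","minimum":-1,"maximum":1}}}},"required":["deltas"]}

```bash
ls; mkdir -p pics; cat > h.py <<'E'
import numpy as np, cv2
from workcell import r, optics, sign_off
from scipy.spatial.transform import Rotation as R
def cloud(name):
    s=r.state(); p,d=optics.grab_frame(name); c=optics.calibration(name); K=np.array(c["K"])
    v,u=np.mgrid[:400,:640]
    P=np.stack([(u-K[0,2])/K[0,0]*d,(v-K[1,2])/K[1,1]*d,d],-1)
    if name=="wrist":
        T=np.array(c["T_tool_cam"]); P=P@T[:3,:3].T+T[:3,3]
        P=P@R.from_euler('xyz',s["eef_rot"],degrees=True).as_matrix().T+np.array(s["position"])
    else:
        M=cv2.Rodrigues(np.array(c["rvec"],float))[0]; P=(P-np.array(c["tvec"]).ravel())@M
    P[d==0]=np.nan
    return p,P
def save(n,p): cv2.imwrite("pics/"+n+".png",cv2.cvtColor(p,cv2.COLOR_RGB2BGR))
E
python3 - <<'E'
from h import *
print(r.state(), r.grip_depth)
for n in("top","scene"):
    p,P=cloud(n); save(n+"0",p); np.savez("pics/"+n+"0.npz",p=p,P=P)
    print(n, optics.calibration(n))
E
```

```text
pics
{'time': 0.0, 'q': array([-8.14758527e+01,  1.96366947e+01,  8.73771172e+01,  1.06712407e-04,
        7.30735381e+01, -8.36366659e+00]), 'dq': array([ 0.07834453,  0.04987382, -0.05042679, -0.07726926, -0.05421212,
        0.00207367]), 'joint_efforts': array([ 1.41525859e-03, -4.31232297e+01, -2.44225538e+01,  7.18342862e-02,
        5.59650629e-02, -1.44923843e-04]), 'position': array([ 0.15248698, -0.50194876,  0.22604331]), 'eef_rot': array([-1.79913594e+02, -1.28064965e-02,  1.68877731e+01]), 'wrist_force': array([ 0.35121799, -0.30685153, -0.24683296]), 'torque': array([ 0.04175677, -0.01857643,  0.02836622]), 'grasp_force': 0.0, 'width': 1.002070645518129} 0.0188
top {'K': array([[388.39752887,   0.        , 319.06019214],
       [  0.        , 388.39752887, 201.13004691],
       [  0.        ,   0.        ,   1.        ]]), 'rvec': array([ 2.15853975, -2.19812704,  0.04661638]), 'tvec': array([-0.02432   ,  0.53419081,  1.0083523 ])}
scene {'K': array([[402.14606255,   0.        , 324.55335073],
       [  0.        , 402.14606255, 205.66799672],
       [  0.        ,   0.        ,   1.        ]]), 'rvec': array([ 1.12146786, -2.36506583,  1.00581433]), 'tvec': array([0.28353772, 0.34311839, 0.68131321])}
```

View pics/top0.png

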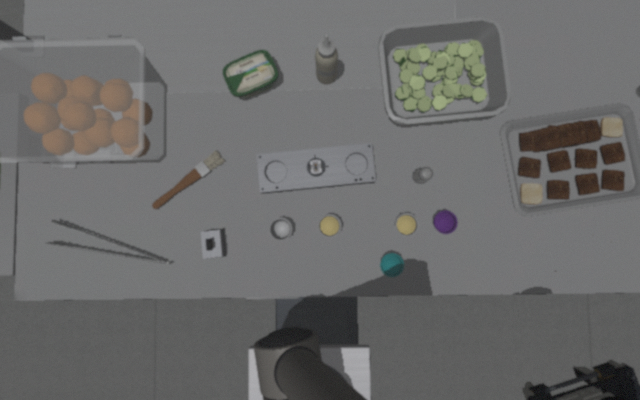

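View pics/scene0.png

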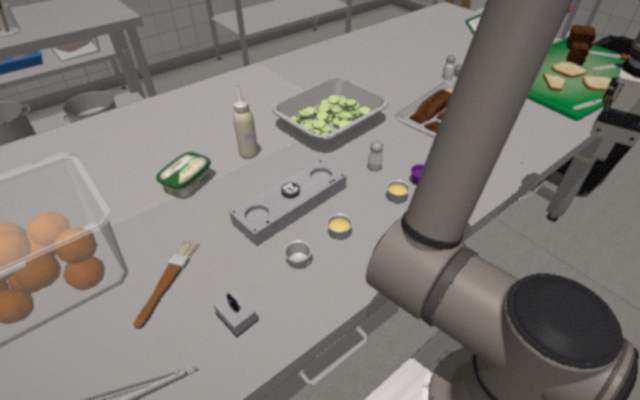

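The top view shows the yellow cups at (331,225) and (406,224), the empty cup at (283,228) and the shaker at (424,174). The station runs from x=258 to 375 at y≈168, and the key rest is at (212,243). I'll enlarge the crop and measure.

```bash
python3 - <<'E'
from h import *
z=np.load("pics/top0.npz"); p,P=z["p"],z["P"]
c=cv2.convertScaleAbs(p[140:270,190:450],alpha=1.6); save("crop",cv2.resize(c,None,fx=3,fy=3,interpolation=cv2.INTER_CUBIC))
g=lambda m:(np.nanmedian(P[m],0).round(4), m.sum())
hsv=cv2.cvtColor(p,cv2.COLOR_RGB2HSV)
v,u=np.mgrid[:400,:640]
yel=(hsv[...,0]>18)&(hsv[...,0]<32)&(hsv[...,1]>80)
for uu,vv in((331,225),(406,224)):
    m=yel&(np.hypot(u-uu,v-vv)<16); print("yel",u[m].mean(),v[m].mean(),np.nanmean(P[m],0).round(4),m.sum())
for n,uu,vv,lo,hi,rad in(("c1",331,225,.028,.05,20),("c2",406,224,.028,.05,20),("empty",283,228,.02,.05,18),("shaker",424,174,.05,.1,18),("rest",212,243,.025,.04,26),("bow",212,243,.055,.08,26),("collar",316,167,.052,.07,16)):
    m=(np.hypot(u-uu,v-vv)<rad)&(P[...,2]>lo)&(P[...,2]<hi)
    q=P[m]; print(n,m.sum(),((q.max(0)+q.min(0))/2).round(4),q.mean(0).round(4),q.min(0).round(3),q.max(0).round(3))
m=(np.abs(P[...,2]-.045)<.006)&(np.hypot(u-316,(v-168)*1.5)<75)&(v>140)&(v<200)
q=P[m][:,:2].astype(np.float32); print("station",cv2.minAreaRect(q),m.sum(),P[m][:,2].mean())
m=(np.abs(P[...,2]-.034)<.006)&(np.hypot(u-212,v-243)<26)
print("rest",cv2.minAreaRect(P[m][:,:2].astype(np.float32)))
print("table",np.nanmedian(P[195:205,260:380],(0,1)))
E
```

```text
yel 328.9828326180257 225.59656652360516 [ 0.4688 -0.0589  0.0288] 233
yel 405.9025423728813 224.45762711864407 [ 0.4682 -0.2579  0.0285] 236
c1 290 [ 0.4689 -0.0602  0.0352] [ 0.4687 -0.0602  0.0332] [ 0.439 -0.09   0.028] [ 0.499 -0.03   0.042]
c2 278 [ 0.4681 -0.2603  0.0348] [ 0.4677 -0.2604  0.0332] [ 0.438 -0.29   0.028] [ 0.498 -0.23   0.042]
empty 168 [0.4609 0.0664 0.0309] [0.461  0.0705 0.034 ] [0.431 0.036 0.02 ] [0.491 0.096 0.041]
shaker 199 [ 0.5932 -0.2998  0.0719] [ 0.5915 -0.2972  0.0792] [ 0.575 -0.317  0.051] [ 0.611 -0.283  0.093]
rest 473 [0.4266 0.2463 0.0326] [0.4263 0.2444 0.0349] [0.391 0.218 0.025] [0.462 0.274 0.04 ]
bow 53 [0.4265 0.2457 0.0644] [0.4267 0.2451 0.0661] [0.413 0.241 0.056] [0.44  0.25  0.073]
collar 226 [ 0.6184 -0.0274  0.0585] [ 0.6186 -0.028   0.0598] [ 0.595 -0.049  0.052] [ 0.641 -0.006  0.065]
station ((0.6188541650772095, -0.02826763689517975), (0.10092620551586151, 0.3008129894733429), 4.493051052093506) 3487 0.04605896788246057
rest ((0.4262927770614624, 0.24629470705986023), (0.06998705863952637, 0.05137435346841812), 6.0175604820251465)
table [ 0.539006   -0.03377331  0.00109129]
```

View pics/crop.png

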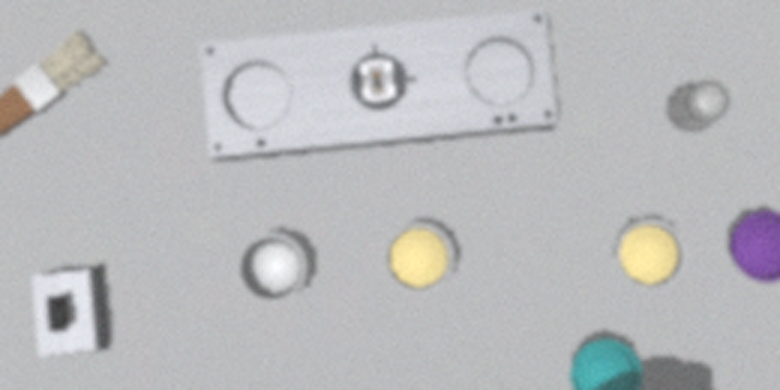

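The crop shows one stud under the left pocket, two under the right, and the slot running along world x. I'll cross-check these positions with the scene camera.

```bash
python3 - <<'E'
from h import *
z=np.load("pics/scene0.npz"); P=z["P"]; X,Y,Z=P[...,0],P[...,1],P[...,2]
for n,x,y,lo,hi,rad in(("c1",.469,-.06,.025,.05,.045),("c2",.468,-.26,.025,.05,.04),("bow",.4265,.2457,.05,.08,.03),("collar",.6185,-.0277,.05,.07,.04),("purple",.468,-.36,.005,.1,.045),("turq",.37,-.22,.005,.1,.045)):
    m=(np.hypot(X-x,Y-y)<rad)&(Z>lo)&(Z<hi); q=P[m]
    if len(q): print(n,m.sum(),((q.max(0)+q.min(0))/2).round(4),q.min(0).round(3),q.max(0).round(3))
m=(abs(Z-.045)<.006)&(abs(X-.62)<.08)&(abs(Y+.028)<.19)
print(cv2.minAreaRect(P[m][:,:2].astype(np.float32)),Z[m].mean())
m=(abs(Z-.034)<.006)&(np.hypot(X-.426,Y-.246)<.06)
print(cv2.minAreaRect(P[m][:,:2].astype(np.float32)))
z=np.load("pics/top0.npz"); P=z["P"]; X,Y,Z=P[...,0],P[...,1],P[...,2]
for n,x,y in(("purple",.468,-.36),("turq",.36,-.22)):
    m=(np.hypot(X-x,Y-y)<.05)&(Z>.015); q=P[m]; print(n,q.min(0).round(3),q.max(0).round(3))
E
```

```text
c1 396 [ 0.4677 -0.0605  0.0323] [ 0.438 -0.091  0.025] [ 0.498 -0.03   0.039]
c2 320 [ 0.469  -0.2593  0.0321] [ 0.438 -0.29   0.025] [ 0.5   -0.229  0.039]
bow 98 [0.4258 0.2466 0.06  ] [0.41  0.242 0.05 ] [0.441 0.251 0.07 ]
collar 232 [ 0.6192 -0.0285  0.0569] [ 0.595 -0.052  0.05 ] [ 0.643 -0.005  0.064]
purple 169 [ 0.4824 -0.356   0.0227] [ 0.462 -0.385  0.005] [ 0.503 -0.327  0.04 ]
((0.6188658475875854, -0.02847898006439209), (0.10518346726894379, 0.30201631784439087), 4.308661937713623) 0.044869543186357636
((0.42582181096076965, 0.24591892957687378), (0.07247209548950195, 0.05106433853507042), 4.8943047523498535)
purple [ 0.442 -0.387  0.02 ] [ 0.501 -0.328  0.042]
turq [ 0.335 -0.248  0.021] [ 0.394 -0.189  0.041]
```

Emit:
arm_command(
  deltas=[
    [0, 0.395, 0.5525, -0.13, 0.328],
    [0, 0.395, 0.5525, -0.13, 0.328],
    [0, 0.395, 0.5525, -0.13, 0.328],
    [0, 0.395, 0.5525, -0.13, 0.328],
    [0, 0.395, 0.5525, -0.13, 0.328],
    [0, 0.395, 0.5525, -0.13, 0.328],
    [0, 0.395, 0.5525, -0.13, 0.328],
    [0, 0.395, 0.5525, -0.13, 0.328],
    [0, 0.395, 0.5525, -0.13, 0.328],
    [0, 0.395, 0.5525, -0.13, 0.328],
    [0, 0.395, 0.5525, -0.13, 0.328],
    [0, 0.395, 0.5525, -0.13, 0.328],
  ],
)

```text
time: 1.6
position: [0.4684, -0.0601, 0.1224]
eef_rot: [-180.0, -0.0, 134.9]
wrist_force: [0.9, -0.3, 0.1]
width: 1.0
grasp_force: 0.0
```

Emit:
arm_command(
  deltas=[
    [0, 0, 0, -0.07, 0],
    [0, 0, 0, -0.13, 0],
    [0, 0, 0, -0.13, 0],
    [1, 0, 0, -0.13, 0],
    [1, 0, 0, -0.13, 0],
    [1, 0, 0, -0.13, 0],
    [1, 0, 0, -0.13, 0],
    [1, 0, 0, -0.13, 0],
  ],
)

```text
time: 2.6
position: [0.4692, -0.0605, 0.0197]
eef_rot: [179.9, 0.1, 135.0]
wrist_force: [0.0, 0.1, 7.1]
width: 0.608
grasp_force: 30.0
```

```bash
python3 - <<'E'
from h import *
print(r.state()["wrist_force"],r.state()["width"])
p,P=cloud("wrist"); q,_=cloud("scene")
save("w1",np.hstack([p[:, :640],cv2.resize(q[140:300,250:450],(500,400),interpolation=cv2.INTER_CUBIC)])[:, ::1][:, :1140]) if 0 else save("w1",np.vstack([cv2.resize(p,(480,300)),cv2.resize(q[160:260,270:430],(480,300),interpolation=cv2.INTER_CUBIC)]))
E
```

```text
[0.03610383 0.13023583 7.09520553] 0.6079349036221715
```

View pics/w1.png

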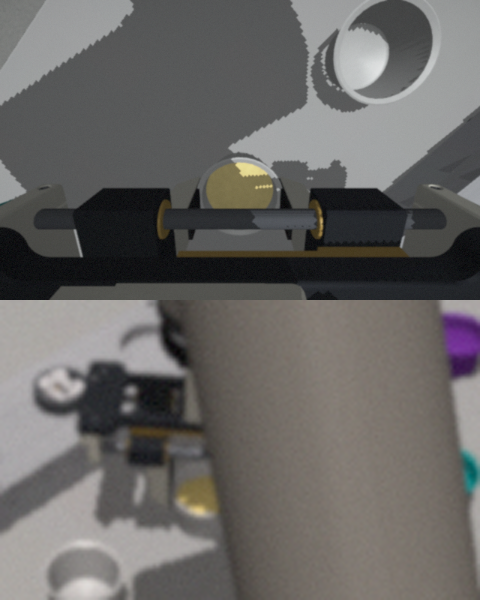

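Emit:
arm_command(
  deltas=[
    [1, 0, 0, 0.05, 0],
    [1, 0, 0, 0.12, 0],
    [1, 0.04, 0.04, 0.12, 0],
    [1, 0.09, 0.09, 0.12, 0],
    [1, 0.14, 0.13, 0.12, 0],
    [1, 0.177, 0.1705, 0.12, 0],
    [1, 0.177, 0.1705, 0.1, 0],
    [1, 0.177, 0.1705, 0.08, 0],
    [1, 0.177, 0.1705, 0.08, 0],
  ],
)

```text
time: 3.82
position: [0.608, 0.0751, 0.0807]
eef_rot: [-179.8, -0.2, 134.9]
wrist_force: [0.7, 0.1, -1.4]
width: 0.609
grasp_force: 30.0
```

```bash
python3 - <<'E'
from h import *
s=r.state();print(s["position"],s["wrist_force"],s["width"])
p,P=cloud("wrist"); q,Q=cloud("top"); 
t,T=cloud("scene")
save("w2",np.vstack([cv2.resize(p,(480,300)),cv2.resize(t[130:260,220:428],(480,300),interpolation=cv2.INTER_CUBIC)]))
for n,A in(("w",P),("top",Q),("sc",T)):
    hs=cv2.cvtColor({"w":p,"top":q,"sc":t}[n],cv2.COLOR_RGB2HSV)
    m=(hs[...,0]>18)&(hs[...,0]<32)&(hs[...,1]>80)&(np.hypot(A[...,0]-.611,A[...,1]-.076)<.05)
    if m.sum(): a=A[m];print(n,m.sum(),((a.max(0)+a.min(0))/2).round(4),a.min(0).round(3),a.max(0).round(3))
E
```

```text
[0.60804902 0.07509007 0.08066897] [ 0.74385857  0.0964101  -1.38794304] 0.6088098814067432
w 8045 [0.5982 0.088  0.1357] [0.561 0.052 0.083] [0.635 0.124 0.188]
sc 211 [0.6038 0.0876 0.1723] [0.575 0.052 0.087] [0.632 0.123 0.258]
```

View pics/w2.png

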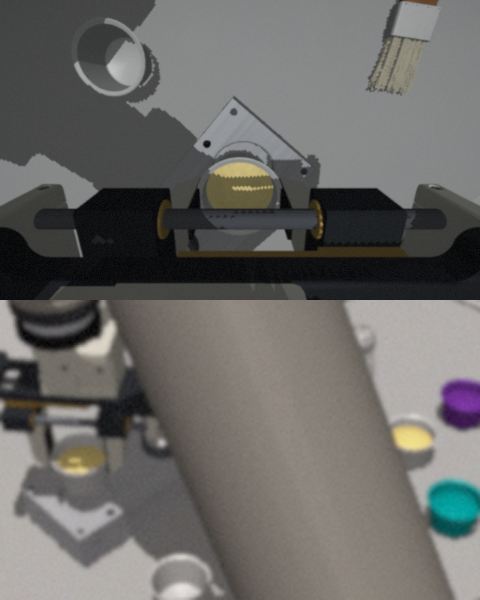

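Emit:
arm_command(
  deltas=[
    [1, 0, 0, 0, 0],
    [1, 0, 0, -0.012, 0],
    [1, 0, 0, -0.025, 0],
    [1, 0, 0, -0.035, 0],
    [1, 0, 0, -0.04, 0],
    [1, 0, 0, -0.04, 0],
  ],
)

```text
time: 4.72
position: [0.6101, 0.0761, 0.0505]
eef_rot: [-180.0, -0.0, 135.0]
wrist_force: [-0.4, -0.4, -1.2]
width: 0.612
grasp_force: 30.0
```

Emit:
arm_command(
  deltas=[
    [1, 0, 0, -0.002, 0],
    [1, 0, 0, -0.002, 0],
    [0, 0, 0, -0.002, 0],
    [0, 0, 0, -0.002, 0],
    [0, 0, 0, -0.002, 0],
    [0, 0, 0, 0.06, 0],
    [0, 0, 0, 0.1, 0],
    [0, 0, 0, 0.1, 0],
  ],
)

```text
time: 5.72
position: [0.6118, 0.0761, 0.1336]
eef_rot: [179.8, 0.2, 135.0]
wrist_force: [0.4, -0.8, -1.0]
width: 1.0
grasp_force: 0.0
```

```bash
cat > chk.py <<'E'
from h import *
def yel(x,y,names=("wrist","top","scene")):
    for n in names:
        p,A=cloud(n); hs=cv2.cvtColor(p,cv2.COLOR_RGB2HSV)
        m=(hs[...,0]>18)&(hs[...,0]<32)&(hs[...,1]>80)&(np.hypot(A[...,0]-x,A[...,1]-y)<.05)&(A[...,2]<.11)
        m=cv2.erode(m.astype(np.uint8),np.ones((3,3)))>0
        if m.sum():
            a=A[m];print(n,m.sum(),"mean",a.mean(0).round(4),"fillz",np.percentile(a[:,2],[5,50,95]).round(4),"plane",np.linalg.lstsq(np.c_[a[:,:2]-a[:,:2].mean(0),np.ones(len(a))],a[:,2],rcond=None)[0].round(3))
        else: print(n,"none")
E
python3 - <<'E'
from chk import *
print(r.state()["position"])
yel(.6107,.0764); print("ref c2"); yel(.4685,-.26,("top","scene"))
E
```

```text
[0.61180431 0.07608756 0.13361192]
wrist 2306 mean [0.6071 0.0782 0.057 ] fillz [0.0542 0.0568 0.0604] plane [ 0.001 -0.006  0.057]
top none
scene 116 mean [0.6092 0.0775 0.0592] fillz [0.0563 0.0594 0.0618] plane [-0.04  -0.012  0.059]
ref c2
top 166 mean [ 0.4685 -0.2575  0.0296] fillz [0.0258 0.0293 0.034 ] plane [-0.01  -0.038  0.03 ]
scene 5 mean [ 0.4575 -0.2738  0.0263] fillz [0.0251 0.026  0.0282] plane [0.48  0.013 0.026]
```

Emit:
arm_command(
  deltas=[
    [0, -0.1775, -0.42, 0, 0],
    [0, -0.1775, -0.42, 0, 0],
    [0, -0.1775, -0.42, 0, 0],
    [0, -0.1775, -0.42, 0, 0],
    [0, -0.1775, -0.42, 0, 0],
    [0, -0.1775, -0.42, 0, 0],
    [0, -0.1775, -0.42, -0.03, 0],
    [0, -0.1775, -0.42, -0.05, 0],
    [0, -0.1775, -0.42, -0.05, 0],
  ],
)

```text
time: 7.1
position: [0.467, -0.2593, 0.0889]
eef_rot: [-180.0, -0.2, 134.9]
wrist_force: [0.2, 0.6, 1.0]
width: 1.002
grasp_force: 0.0
```

Emit:
arm_command(
  deltas=[
    [0, 0, 0, -0.045, 0],
    [0, 0, 0, -0.09, 0],
    [0, 0, 0, -0.09, 0],
    [1, 0, 0, -0.09, 0],
    [1, 0, 0, -0.09, 0],
    [1, 0, 0, -0.09, 0],
    [1, 0, 0, -0.09, 0],
    [1, 0, 0, -0.09, 0],
  ],
)

```text
time: 8.1
position: [0.4683, -0.2604, 0.0194]
eef_rot: [-180.0, 0.1, 135.0]
wrist_force: [-1.9, -0.3, 6.0]
width: 0.603
grasp_force: 30.0
```

Emit:
arm_command(
  deltas=[
    [1, 0, 0, 0.05, 0],
    [1, 0, 0, 0.12, 0],
    [1, 0.04, 0.03, 0.12, 0],
    [1, 0.09, 0.07, 0.12, 0],
    [1, 0.14, 0.11, 0.12, 0],
    [1, 0.198, 0.158, 0.12, 0],
    [1, 0.198, 0.158, 0.1, 0],
    [1, 0.198, 0.158, 0.075, 0],
    [1, 0.198, 0.158, 0.06, 0],
    [1, 0.198, 0.158, 0.05, 0],
    [1, 0.198, 0.158, 0.042, 0],
    [1, 0.198, 0.158, 0.04, 0],
  ],
)

```text
time: 9.6
position: [0.6265, -0.1338, 0.0507]
eef_rot: [180.0, -0.0, 135.0]
wrist_force: [-0.8, 0.1, 0.4]
width: 0.607
grasp_force: 30.0
```

Emit:
arm_command(
  deltas=[
    [1, 0, 0, -0.002, 0],
    [1, 0, 0, -0.002, 0],
    [0, 0, 0, -0.002, 0],
    [0, 0, 0, -0.002, 0],
    [0, 0, 0, -0.002, 0],
    [0, 0, 0, 0.06, 0],
    [0, 0, 0, 0.11, 0],
    [0, 0, 0, 0.11, 0],
  ],
)

```text
time: 10.6
position: [0.6286, -0.1342, 0.1428]
eef_rot: [179.8, 0.4, 135.0]
wrist_force: [-0.6, -0.1, 0.0]
width: 0.999
grasp_force: 0.0
```

```bash
python3 - <<'E'
from chk import *
print(r.state()["position"])
yel(.6269,-.133)
E
```

```text
[ 0.62859301 -0.13420796  0.14279681]
wrist 2151 mean [ 0.6234 -0.1305  0.057 ] fillz [0.0541 0.0567 0.0603] plane [ 0.004 -0.007  0.057]
top 27 mean [ 0.6252 -0.1168  0.0589] fillz [0.0555 0.0595 0.0617] plane [ 0.014 -0.369  0.059]
scene 59 mean [ 0.6262 -0.1298  0.0603] fillz [0.0578 0.0604 0.0627] plane [-0.045 -0.041  0.06 ]
```

Emit:
arm_command(
  deltas=[
    [0, -0.251, 0.474, 0, 0.1403],
    [0, -0.251, 0.474, 0, 0.1403],
    [0, -0.251, 0.474, 0, 0.1403],
    [0, -0.251, 0.474, 0, 0.1403],
    [0, -0.251, 0.474, 0, 0.1403],
    [0, -0.251, 0.474, 0, 0.1403],
    [0, -0.251, 0.474, 0, 0.1403],
    [0, -0.251, 0.474, 0, 0.1403],
    [0, -0.251, 0.474, 0, 0.1403],
    [0, -0.251, 0.474, 0, 0.1403],
  ],
)

```text
time: 12.0
position: [0.4262, 0.2445, 0.1382]
eef_rot: [-180.0, -0.0, -174.6]
wrist_force: [0.4, -0.1, -0.6]
width: 0.999
grasp_force: 0.0
```

```bash
python3 - <<'E'
from h import *
s=r.state();print(s["position"],s["eef_rot"],s["q"].round(1))
for n in("wrist","top"):
    p,P=cloud(n); X,Y,Z=P[...,0],P[...,1],P[...,2]
    # station slot from top now unobstructed
    m=(np.hypot(X-.4262,Y-.246)<.025)&(Z>.045)&(Z<.08)
    if m.sum()>5: print(n,m.sum(),cv2.minAreaRect(P[m][:,:2].astype(np.float32)),P[m].max(0))
    m=(np.hypot(X-.4262,Y-.246)<.06)&(abs(Z-.034)<.006)
    if m.sum()>5: print(n,"rest",cv2.minAreaRect(P[m][:,:2].astype(np.float32)))
    if n=="wrist": w=p
    else: t=p
save("k",np.vstack([cv2.resize(w,(480,300)),cv2.resize(cv2.convertScaleAbs(t[145:195,276:356],alpha=1.6),(480,300),interpolation=cv2.INTER_CUBIC)]))
E
```

```text
[0.4262059  0.24450852 0.13824569] [-1.79979054e+02 -4.87609413e-02 -1.74622239e+02] [ 20.9  21.5  99.8  -0.   58.7 -74.5]
wrist 391 ((0.4239159822463989, 0.2469983845949173), (0.02963978983461857, 0.007636085152626038), 4.795454025268555) [0.43877149 0.25180544 0.06893513]
wrist rest ((0.4243016839027405, 0.24721874296665192), (0.07027384638786316, 0.050214093178510666), 5.110484600067139)
```

View pics/k.png

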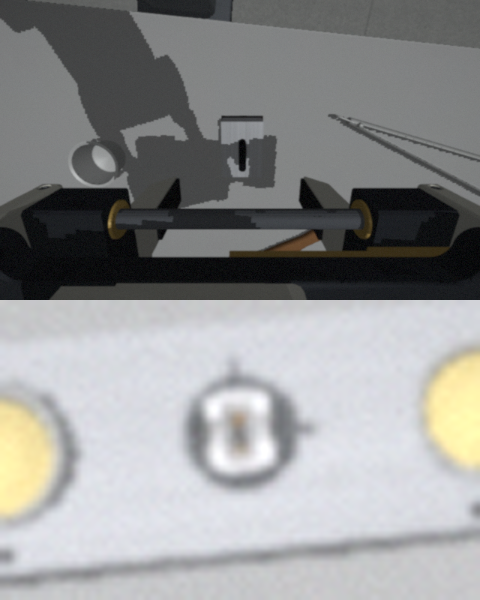

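Emit:
arm_command(
  deltas=[
    [0, 0, 0.001, -0.06, 0],
    [0, 0, 0.001, -0.11, 0],
    [0, 0, 0.001, -0.123, 0],
    [0, 0, 0.001, -0.123, 0],
    [1, 0, 0.001, -0.123, 0],
    [1, 0, 0.001, -0.123, 0],
    [1, 0, 0.001, -0.123, 0],
    [1, 0, 0.001, -0.123, 0],
    [1, 0, 0.001, -0.123, 0],
    [1, 0, 0.001, -0.123, 0],
    [1, 0, 0.001, -0.123, 0],
  ],
)

```text
time: 13.48
position: [0.4257, 0.2464, 0.0403]
eef_rot: [180.0, -0.0, -174.5]
wrist_force: [0.3, 0.7, -1.0]
width: 0.286
grasp_force: 0.0
```

Emit:
arm_command(
  deltas=[
    [1, 0, 0, 0, 0],
    [1, 0, 0, 0, 0],
    [1, 0, 0, 0, 0],
    [1, 0, 0, 0, 0],
  ],
)

```text
time: 13.98
position: [0.4257, 0.2464, 0.0403]
eef_rot: [180.0, -0.0, -174.5]
wrist_force: [-0.9, 0.3, -0.4]
width: 0.083
grasp_force: 30.0
```

Emit:
arm_command(
  deltas=[
    [1, 0, 0, 0.05, 0],
    [1, 0, 0, 0.1, 0],
    [1, 0.03, -0.04, 0.11, -0.003],
    [1, 0.07, -0.1, 0.11, -0.003],
    [1, 0.12, -0.17, 0.11, -0.003],
    [1, 0.17, -0.24, 0.11, -0.003],
    [1, 0.21, -0.3, 0.11, -0.003],
    [1, 0.241, -0.344, 0.11, -0.003],
    [1, 0.241, -0.344, 0.1, -0.003],
    [1, 0.241, -0.344, 0.09, -0.003],
    [1, 0.241, -0.344, 0.085, -0.003],
    [1, 0.241, -0.344, 0.085, -0.003],
  ],
)

```text
time: 15.48
position: [0.618, -0.0275, 0.1081]
eef_rot: [180.0, -0.1, -175.5]
wrist_force: [-0.4, 1.0, -1.0]
width: 0.088
grasp_force: 30.0
```

```bash
python3 - <<'E'
from h import *
s=r.state();print(s["position"],s["eef_rot"],s["wrist_force"],s["torque"],s["width"])
w,P=cloud("wrist"); t,T=cloud("scene"); np.savez("pics/kw.npz",p=w,P=P)
save("k2",np.vstack([cv2.resize(w[150:350,160:480],(480,300)),cv2.resize(t[140:240,220:380],(480,300),interpolation=cv2.INTER_CUBIC)]))
E
```

```text
[ 0.61795598 -0.02754253  0.10809396] [ 1.79977151e+02 -5.30365425e-02 -1.75510319e+02] [-0.44339107  0.99986131 -0.96711437] [ 0.09287844 -0.14235976 -0.01467636] 0.08765383562636107
```

View pics/k2.png

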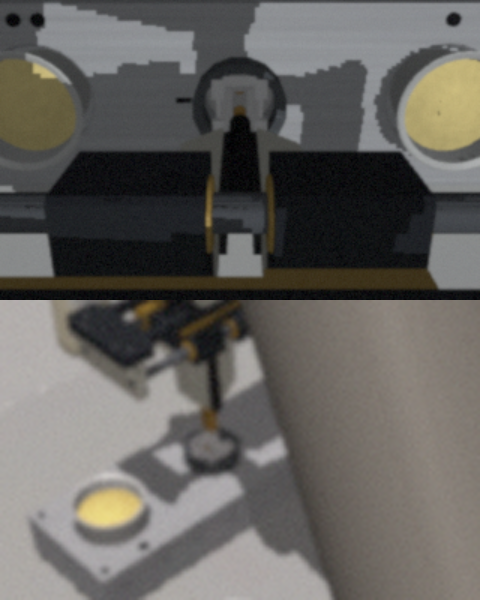

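Emit:
arm_command(
  deltas=[
    [1, 0, 0, -0.01, 0],
    [1, 0, 0, -0.018, 0],
    [1, 0, 0, -0.022, 0],
    [1, 0, 0, -0.026, 0],
    [1, 0, 0, -0.03, 0],
    [1, 0, 0, -0.03, 0],
  ],
)

```text
time: 16.32
position: [0.6184, -0.0288, 0.0841]
eef_rot: [180.0, -0.0, -175.6]
wrist_force: [-0.2, 0.3, -0.5]
width: 0.081
grasp_force: 30.0
```

Emit:
arm_command(
  deltas=[
    [1, 0.0006, 0, -0.004, 0],
    [1, -0.0006, 0, -0.007, 0.003],
    [1, 0.0006, 0, -0.01, -0.003],
    [1, -0.0006, 0, -0.012, 0.003],
    [1, 0, 0, -0.013, 0],
  ],
)

```text
time: 16.95
position: [0.6191, -0.0288, 0.0746]
eef_rot: [-180.0, 0.1, -175.7]
wrist_force: [-1.0, 0.6, 4.7]
width: 0.085
grasp_force: 30.0
```

Emit:
arm_command(
  deltas=[
    [1, 0.0006, 0, -0.003, 0.003],
    [1, -0.0006, 0, -0.005, -0.003],
    [1, 0.0006, 0, -0.007, 0.003],
    [1, -0.0006, 0, -0.009, -0.003],
    [1, 0.0006, 0, -0.0105, 0.003],
    [1, 0, 0, -0.0115, 0],
  ],
)

```text
time: 17.7
position: [0.6194, -0.0287, 0.066]
eef_rot: [-180.0, 0.1, -175.7]
wrist_force: [-1.6, 0.8, 11.5]
width: 0.083
grasp_force: 30.0
```

Emit:
arm_command(
  deltas=[
    [1, 0.0008, 0, -0.001, 0.004],
    [1, -0.0008, 0, -0.002, -0.004],
    [1, 0.0008, 0, -0.0025, 0.004],
    [1, 0, 0, -0.003, 0],
    [1, 0, 0, -0.003, 0],
  ],
)

```text
time: 18.32
position: [0.6195, -0.0287, 0.0658]
eef_rot: [-180.0, 0.2, -175.7]
wrist_force: [-6.6, 1.3, 22.4]
width: 0.089
grasp_force: 30.0
```

Emit:
arm_command(
  deltas=[
    [1, 0, 0, 0, -0.025],
    [1, 0, 0, 0, -0.05],
    [1, 0, 0, 0, -0.075],
    [1, 0, 0, 0, -0.1],
    [1, 0, 0, 0, -0.125],
    [1, 0, 0, 0, -0.15],
    [1, 0, 0, 0, -0.175],
    [1, 0, 0, 0, -0.2],
    [1, 0, 0, 0, -0.225],
    [1, 0, 0, 0, -0.25],
    [1, 0, 0, 0, -0.27],
    [1, 0, 0, 0, -0.27],
  ],
)

```text
time: 19.82
position: [0.6188, -0.0289, 0.0658]
eef_rot: [179.9, 0.0, 87.1]
wrist_force: [-9.0, 1.6, 24.0]
width: 0.085
grasp_force: 30.0
```

```bash
python3 - <<'E'
from h import *
s=r.state();print(s["position"],s["eef_rot"],s["wrist_force"],s["torque"],s["width"],s["q"].round(1))
w,P=cloud("wrist"); t,T=cloud("scene")
save("k3",np.vstack([cv2.resize(w[130:330,160:480],(480,300)),cv2.resize(t[150:225,240:360],(480,300),interpolation=cv2.INTER_CUBIC)]))
E
```

```text
[ 0.61878904 -0.0288901   0.06577333] [1.79890576e+02 4.38844535e-02 8.70917154e+01] [-8.99280569  1.60987932 23.99950249] [0.1483232  1.47665971 0.142413  ] 0.08496026441628667 [-9.7 38.3 82.9 -0.  58.7 -6.8]
```

View pics/k3.png

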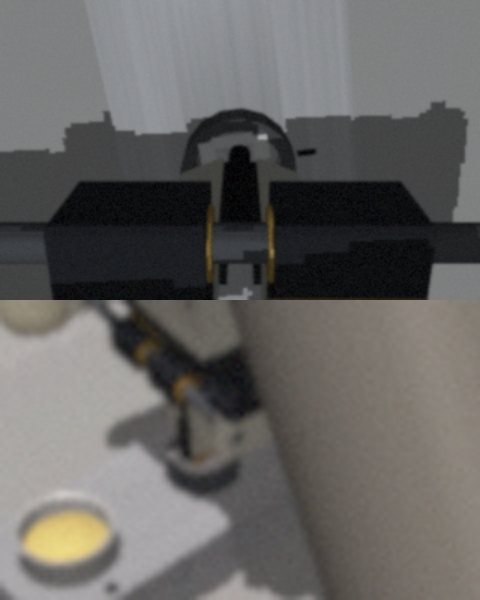

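Emit:
arm_command(
  deltas=[
    [1, 0, 0, 0, -0.005],
    [1, 0, 0, 0, -0.01],
    [1, 0, 0, 0, -0.01],
    [1, 0, 0, 0, -0.01],
  ],
)

```text
time: 20.42
position: [0.6187, -0.0289, 0.0657]
eef_rot: [179.9, 0.0, 83.6]
wrist_force: [-8.2, 1.4, 24.5]
width: 0.082
grasp_force: 30.0
```

```bash
python3 - <<'E'
from h import *
s=r.state();print(s["time"],s["position"],s["eef_rot"],s["wrist_force"],s["torque"])
for n in("wrist","scene","top"):
    w,P=cloud(n); D=P-[.6188,-.0285,0]
    a=np.deg2rad(s["eef_rot"][2]); u=np.c_[np.cos(a),np.sin(a)].ravel(); v=np.array([-u[1],u[0]])
    U,V=D[...,:2]@u,D[...,:2]@v
    m=(abs(V)<.007)&(abs(U)<.018)&(P[...,2]>.05)&(P[...,2]<.11)
    if m.sum(): 
        print(n,m.sum(),np.percentile(P[m][:,2],[2,25,50,75,98]).round(4),U[m].min().round(4),U[m].max().round(4))
        if n=="wrist":
            for lo in np.arange(.05,.11,.006):
                k=m&(P[...,2]>=lo)&(P[...,2]<lo+.006)
                if k.sum(): print(lo.round(3),k.sum(),"U",U[k].min().round(4),U[k].max().round(4),"V",V[k].min().round(4),V[k].max().round(4),w[k].mean(0).round())
E
```

```text
20.425 [ 0.61870805 -0.02890161  0.06573693] [1.79899386e+02 3.88473314e-02 8.35707774e+01] [-8.21450934  1.35046365 24.47194523] [0.10911659 1.55487581 0.1438514 ]
wrist 1585 [0.0578 0.0698 0.0881 0.0925 0.1062] -0.0095 0.018
0.05 12 U 0.0038 0.0177 V -0.0021 0.0069 [65. 66. 66.]
0.056 280 U 0.0057 0.018 V -0.0068 0.0069 [81. 82. 83.]
0.062 71 U 0.0088 0.0153 V -0.0069 0.0066 [25. 25. 25.]
0.068 116 U 0.0088 0.0153 V -0.0068 0.0069 [19. 20. 19.]
0.074 119 U 0.0087 0.0153 V -0.007 0.0068 [17. 16. 17.]
0.08 139 U 0.0084 0.0156 V -0.0068 0.0067 [16. 16. 16.]
0.086 335 U -0.0015 0.0153 V -0.007 0.0069 [12. 12. 12.]
0.092 332 U 0.0001 0.0147 V -0.0069 0.0068 [12. 13. 13.]
0.098 109 U 0.0047 0.0111 V -0.0068 0.007 [24. 24. 24.]
0.104 72 U -0.0095 0.0112 V -0.006 0.0068 [29. 29. 28.]
scene 62 [0.0564 0.0603 0.074  0.0896 0.0996] -0.0026 0.0172
```

Emit:
arm_command(
  deltas=[
    [1, 0, 0, 0, -0.003],
    [1, 0, 0, 0, -0.006],
    [1, 0, 0, 0, -0.006],
    [1, 0, 0, 0, -0.006],
  ],
)

```text
time: 21.08
position: [0.6187, -0.0289, 0.0657]
eef_rot: [179.9, 0.0, 81.4]
wrist_force: [-8.3, 1.4, 23.7]
width: 0.085
grasp_force: 30.0
```

```bash
python3 - <<'E'
from chk import *
s=r.state();print(s["time"],s["eef_rot"],s["wrist_force"],s["torque"],s["grasp_force"])
yel(.6107,.0764,("scene","top")); yel(.6269,-.133,("scene","top"))
sign_off()
E
```

```text
21.075 [1.79905525e+02 3.60700756e-02 8.14084178e+01] [-8.29932888  1.44969279 23.69442274] [0.07533555 1.5614807  0.21750654] 30.03823757171631
scene 118 mean [0.6095 0.0764 0.0591] fillz [0.0564 0.0593 0.0616] plane [-0.05   0.02   0.059]
top 29 mean [0.6086 0.0633 0.0601] fillz [0.0571 0.06   0.0628] plane [-0.051  0.395  0.06 ]
scene none
top 1 mean [ 0.614  -0.1202  0.0566] fillz [0.0566 0.0566 0.0566] plane [0.    0.    0.057]
the job is handed in; nothing more can be done
```

I handed the job in at about 21 s: a filled cup is down in pocket one, then the other in pocket two, and the key is fully home and turned clockwise, still gripped and held against the spring. I judged the switch's quarter turn from the gripper's 103° turn minus the key's play, not from seeing the switch itself.

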